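Find and bed the rocking coin-holder cover

ROBOT

A 7-joint arm with a two-finger parallel gripper is mounted at the origin on the work surface. World frame = base frame: x ahead of the robot, y to its left, z up, the work surface at z = 0. Lengths are in m, angles in rad, forces in N, time in s.
With the tool pointing down it reaches from about 0.425 to 0.875 m from the base axis. Payload 4.7 kg.
Tool frame: the origin (TCP) lies where the fingers leave the gripper's body, on its centre line; the fingertips stand 70 mm ahead of it and the grasp point (between the pads) lies 51 mm ahead of it; z points along the fingers, y is the line along which they close (so a half turn about z gives the same grasp; the last joint's range is limited). The gripper opens to 87 mm and grips with 3 to 60 N. Pads are 19 mm wide; open, the fingers measure 117 mm over their backs; the gripper's body (75 mm by 190 mm) begins 51 mm behind the grasp point.
Start: joints at [1.227, 0.321, -0.07, 1.45, 0.023, 1.371, -0.057], TCP at [0.228, -0.609, 0.292] pointing down, gripper open.
Joint ranges: [-2.86, 2.86], [-0.3, 2.09], [-1.38, 1.24], [0.06, 2.45], [-1.56, 4.7], [0.09, 2.05], [-2.69, 2.69]. Speed limits (rad/s): [2.57, 2.57, 3.14, 3.14, 3.14, 3.14, 3.14].

INTERFACE

Orientations are given as a rotation vector (axis times angle).
In Python, from bench import ctrl gives the robot as it stands.
- The arm moves only by the tool play_rows, never from a script. Its argument "increments" is a list that holds one entry, the list of rows, each a list of 7 numbers: the shift along the tool's x, y, z as a fraction of full scale, then the turn, a rotation vector about the tool's x, y, z as a fraction of full scale, then the gripper command: -1 is shut, 1 is fully open, values between are in proportion. A call has 1 to 8 rows; each row is the pose to reach, as a shift and turn from the pose commanded when the call began, along the tool's axes at that moment; what a row does not reach only later rows make up. Full scale, the value 1, is 0.1 m for a shift and 90 degrees for a turn. A row lasts 1/10 s, in which the tool goes at most 50 mm and 8.59 degrees, less where a joint would pass 70% of its speed; a pose out of reach is approached as far as the arm can. A call with a number of a shift or a turn outside -1 to 1 is refused whole. A call with a gripper value outside its range is refused whole. The fingers move at their own pace and stop on an object; "squeeze" is the grip in N (left out, the last holds). Time passes only in rows, so rows that repeat a pose let the fingers close. It gives the time, the measured TCP pose, the force, the opening and the grip force at its end, in the units of the state.
- ctrl.get_state(): the state, without advancing time (a new reading comes with each control period).
- ctrl.get_image(name): name is "side" or "top"; returns the picture (480x640x3 uint8, red, green, blue); there is no depth.
- ctrl.get_calibration(name): a dict with "vertical_fov" (degrees; the focal length in pixels is half the picture's height over the tangent of half this angle, whatever the lens; pixels are square), "cx", "cy" (the principal point, pixels), "R" (3x3) and "t" (3): a world point X has camera coordinates R X + t. Camera axes: x right, y down, z forward; pixel columns grow to the right and rows downward; lengths in m; the calibration is good to about 2 mm. A picture is of the moment at which its call begins. get_calibration takes no time and is no camera call.
- ctrl.close_job(): hands the job in; it is judged then, once.
The state is a dict: "time": time; "joint_positions": joint angles; "qd": joint speeds; "joint_torque": joint torques, N m; "position": TCP position; "tool_rot": TCP orientation; "ft_force": force on the tool from outside, world axes, zero at the start; "torque": the same for the moment, N m; "grip_width": opening from 0.0 (shut) to 1.0 (fully open); "grip_force": force on a finger pad.
Only numpy, scipy, OpenCV 4.12 (cv2) and the standard library are available. Lean on these libraries where they do the work, as an engineer would, in place of code of your own. Each camera call takes 0.05 s, during which the arm holds its last target. There are 200 camera calls.

TASK

One of the four covers of the chrome coin holder has come off its spring and rocks: press the covers gently near their front or back edge until you find the one that tips under the finger, while the sound ones only give a little straight down. Then press that rocking cover down at its middle, firmly, until it lies level and flush with the rim and stays there, and take the hand away. A sound cover must not be pushed right down (3 mm is too far), no cover may be lifted out, and everything else on the shelf stays where it is.

Things in the scene. Friction and masses are not known exactly. Their poses are not given: they have to be found in the camera images.
- holder: Chrome coin holder, fixed: low block 104 (x) x 254 (y) x 27 mm (rim height), origin centre of underside. Four open wells 83 (x) x 49 (y) mm at x = 0, y = -90, -30, 30, 90 mm, 11 mm walls between. Along each well's front and back (-x, +x ends) runs a ledge, top 19 mm above the origin; a cover on its ledges is flush with the rim.
- cover_1: One of four identical loose aluminium covers, 80 (x) x 46 (y) x 8 mm, 60 g, dark slot line across the middle; in the well at y = -90 mm, axes along the holder's. Origin: centre of underside, top 8 mm higher. At the start all four are level, tops 6 mm above the rim (33 mm above the holder's origin). Any of the four may be the rocking one.
- cover_2: One of four identical loose aluminium covers, 80 (x) x 46 (y) x 8 mm, 60 g, dark slot line across the middle; in the well at y = -30 mm, axes along the holder's. Origin: centre of underside, top 8 mm higher. At the start all four are level, tops 6 mm above the rim (33 mm above the holder's origin). Any of the four may be the rocking one.
- cover_3: One of four identical loose aluminium covers, 80 (x) x 46 (y) x 8 mm, 60 g, dark slot line across the middle; in the well at y = 30 mm, axes along the holder's. Origin: centre of underside, top 8 mm higher. At the start all four are level, tops 6 mm above the rim (33 mm above the holder's origin). Any of the four may be the rocking one.
- cover_4: One of four identical loose aluminium covers, 80 (x) x 46 (y) x 8 mm, 60 g, dark slot line across the middle; in the well at y = 90 mm, axes along the holder's. Origin: centre of underside, top 8 mm higher. At the start all four are level, tops 6 mm above the rim (33 mm above the holder's origin). Any of the four may be the rocking one.
- spring_a (a joint): How far (m) one of three broad sprung plates under the sound covers is pressed down: 0 at rest, positive down; under 1 N to start, then 3.5 N per mm (3 mm at 11 N), springs back. Pressed at its middle or near an edge, a sound cover sinks level. Which well it is in changes each run and is not told.
- spring_b (a joint): How far (m) one of three broad sprung plates under the sound covers is pressed down: 0 at rest, positive down; under 1 N to start, then 3.5 N per mm (3 mm at 11 N), springs back. Pressed at its middle or near an edge, a sound cover sinks level. Which well it is in changes each run and is not told.
- spring_c (a joint): How far (m) one of three broad sprung plates under the sound covers is pressed down: 0 at rest, positive down; under 1 N to start, then 3.5 N per mm (3 mm at 11 N), springs back. Pressed at its middle or near an edge, a sound cover sinks level. Which well it is in changes each run and is not told.
- rib (a joint): Push-down (m) of the 8 mm wide rib along y under the rocking cover's middle: 0 at start, 0.006 when that cover is on its ledges; 14 N of friction holds it where pushed. Pressed 33 mm from the middle (x), the cover tips with under 1 N till that edge is 6 mm down (0.16 rad), and falls back level. About 14 N at the middle sinks the rib. Which well changes each run, not told.
- charger: Bystander: matte black portable charger lying flat, 72 x 145 x 16 mm; origin centre of underside. Left end of the shelf.
- incense: Bystander: white ceramic incense holder, a tray 50 x 150 x 16 mm with a 28 mm high post at one end; origin centre of underside. Right part of the shelf.
- flashlight: Bystander: small aluminium flashlight lying along its x axis, 105 mm long, up to 31 mm high; origin at the middle of its underside. It lies behind (beyond, +x of) the coin holder, roughly parallel to it.
- earbuds: Bystander: purple plastic earbud case, 48 x 60 x 24 mm; origin centre of underside. It stands in front (-x) of the coin holder.
- balm: Bystander: lip balm stick standing upright, 19 mm across, 67 mm high, easily knocked over; origin centre of underside. It stands behind (+x of) the coin holder.
- dish: Bystander: small glass bowl, 84 mm across, 28 mm high; origin centre of underside. Right part of the shelf.
Not all that is in view belongs to the job. Leave any purple or yellow look-alike of the cover_4 alone.

How it is judged:
By the outcome, as a careful person would: the job done as asked, in the order asked, and still so for the second after the job is handed in, with the robot touching nothing.
It also fails if it takes over 54 s, if anything falls off the work surface, if the arm or the gripper's body presses on something with over 40 N, if the wrist force passes 120 N, or if a joint passes its speed limit or range.

## Working session

There is one attempt and no reset: what is moved stays moved. The work goes in short steps, Python scripts to look and compute and a tool call to move; the robot and the scene stay as the last step left them, time stands still between calls to the robot, and variables do not carry over. Pictures are saved under pics/ and viewed, at most 10 in all, crops included, and the job is handed in when it is done.

Besides the shell and the picture viewer there is one more tool, called after "Request:" by a JSON object that holds its "name" and its "arguments", one argument or row to a line. play_rows: Moves the arm, as the interface text tells. Shift numbers are shares of 0.1 m and turn numbers shares of 90 degrees, none past 1 either way. Its arguments: {"type":"object","properties":{"increments":{"type":"array"},"squeeze":{"type":"number"}},"required":["increments"]}

```bash
mkdir -p pics; python3 - <<'E'
from bench import ctrl
import cv2,numpy as np
for n in("top","side"):
    im=ctrl.get_image(n); cv2.imwrite(f"pics/{n}0.png",im[:,:,::-1])
    c=ctrl.get_calibration(n); print(n,c)
s=ctrl.get_state(); print(s)
E
```

```text
top {'vertical_fov': 46.46259051674057, 'cx': 323.9098445858665, 'cy': 245.85557561332354, 'R': array([[ 0.01889033, -0.99943783,  0.02769801],
       [-0.98570003, -0.02325599, -0.16689702],
       [ 0.16744734, -0.02414919, -0.98558521]]), 't': array([-0.01016558,  0.50477703,  1.2088004 ])}
side {'vertical_fov': 44.62296162449453, 'cx': 319.85872194873025, 'cy': 240.34355897852052, 'R': array([[ 0.9991516 , -0.03543797, -0.02098185],
       [-0.03654203, -0.52789122, -0.84852551],
       [ 0.01899389,  0.84857234, -0.52873833]]), 't': array([-0.46938268,  0.10328469,  1.36864552])}
{'time': 0.1, 'joint_positions': array([ 1.22709175,  0.32173554, -0.07011393,  1.45151972,  0.02257634,
        1.37082346, -0.05687974]), 'qd': array([ 0.00213994, -0.00026606,  0.00049688, -0.00090292,  0.00078373,
        0.00076053, -0.00023427]), 'joint_torque': array([ 1.54096761e-04, -4.92574382e+01, -4.05533239e-01, -3.13400567e+01,
       -6.40205084e-02,  3.94583435e-02,  7.42506336e-05]), 'position': array([ 0.22749555, -0.60849234,  0.29129639]), 'tool_rot': array([-3.08979842e+00, -5.58858123e-01,  5.68250419e-04]), 'ft_force': array([0.17428555, 0.32764722, 0.19027335]), 'torque': array([ 0.01752314, -0.02023787,  0.00252469]), 'grip_force': 0.0, 'grip_width': 0.998607447913153}
```

View pics/top0.png

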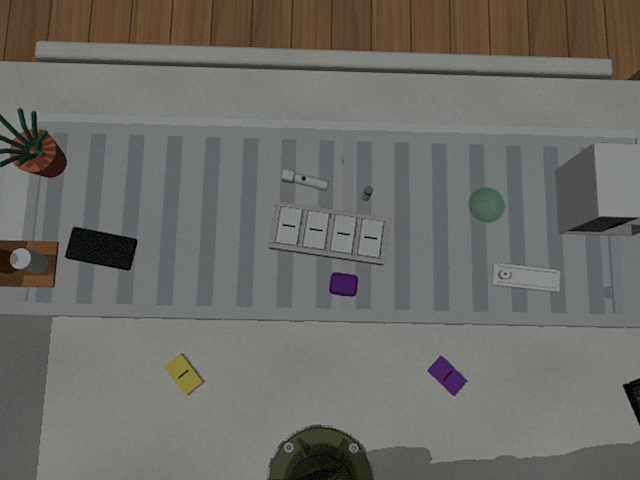

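View pics/side0.png

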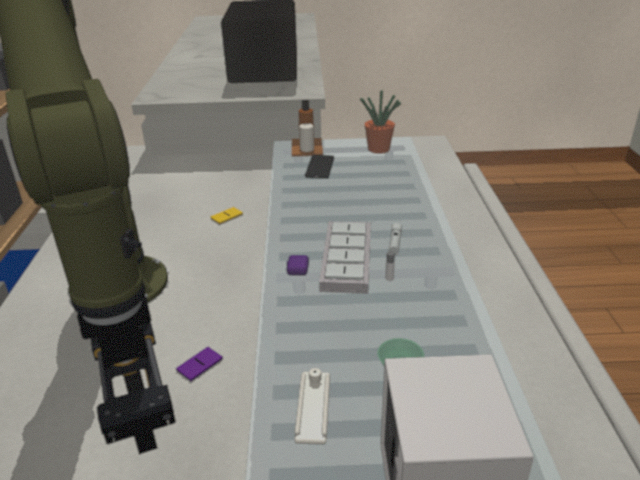

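The top view shows the holder at about px (270–388, 205–263), with covers at (289,225), (316,229), (343,234) and (371,238). In the side view they are at (349,229), (348,240), (347,254) and (346,269). The purple (447,375) and yellow (184,374) plates on the table are look-alikes and don't match, because the real covers are the four aluminium ones in the holder. Next I'll triangulate the slots.

```bash
cat > h.py <<'E'
import cv2,numpy as np
from bench import ctrl
def K(n):
    c=ctrl.get_calibration(n); f=240/np.tan(np.radians(c["vertical_fov"]/2))
    return np.array([[f,0,c["cx"]],[0,f,c["cy"]],[0,0,1]]),np.array(c["R"]),np.array(c["t"])
def proj(n,X):
    k,R,t=K(n); p=k@(R@np.asarray(X)+t); return p[:2]/p[2]
def plane(n,uv,z):
    k,R,t=K(n); o=-R.T@t; d=R.T@np.linalg.inv(k)@[*uv,1]; return o+d*(z-o[2])/d[2]
def tri(a,b):
    P=[k@np.c_[R,t] for k,R,t in (K("top"),K("side"))]
    X=cv2.triangulatePoints(P[0],P[1],np.float64(a),np.float64(b)).ravel(); return X[:3]/X[3]
E
python3 - <<'E'
from h import *
res={}
for n,(u0,v0,u1,v1) in (("top",(272,208,388,262)),("side",(324,222,370,290))):
    im=cv2.imread(f"pics/{n}0.png"); g=cv2.cvtColor(im,6)[v0:v1,u0:u1]
    # bright covers
    bh=cv2.morphologyEx(g,cv2.MORPH_BLACKHAT,np.ones((7,7)))
    nn,l,st,ce=cv2.connectedComponentsWithStats((g<80).astype(np.uint8))
    print(n,[(np.round(ce[i]+[u0,v0],1).tolist(),int(st[i,4])) for i in range(1,nn)])
    cv2.imwrite(f"pics/{n}c.png",cv2.resize(im[v0-8:v1+8,u0-8:u1+8],None,fx=6,fy=6,interpolation=2)[:600,:800])
a=cv2.imread("pics/topc.png");b=cv2.imread("pics/sidec.png");b=cv2.resize(b,None,fx=.5,fy=.5)
c=np.zeros((a.shape[0]+b.shape[0],max(a.shape[1],b.shape[1]),3),np.uint8);c[:a.shape[0],:a.shape[1]]=a;c[a.shape[0]:,:b.shape[1]]=b
cv2.imwrite("pics/c.png",c[:600,:800]);print(c.shape)
E
```

```text
top [([301.1, 218.8], 20), ([279.0, 212.5], 2), ([329.4, 215.8], 9), ([335.0, 214.0], 1), ([278.0, 218.5], 2), ([306.0, 218.0], 1), ([334.0, 218.5], 2), ([356.0, 218.0], 1), ([328.0, 223.0], 5), ([355.1, 229.4], 22), ([333.0, 223.0], 1), ([361.0, 223.5], 2), ([277.0, 225.0], 3), ([288.0, 225.2], 18), ([305.0, 225.0], 1), ([383.0, 227.0], 3), ([299.0, 231.0], 5), ([315.0, 229.2], 18), ([326.0, 238.4], 23), ([276.0, 231.0], 3), ([304.0, 231.0], 1), ([332.0, 230.0], 1), ([360.0, 231.0], 1), ([342.9, 233.3], 16), ([382.0, 234.5], 6), ([297.7, 239.8], 12), ([275.0, 237.0], 3), ([303.0, 236.5], 2), ([359.0, 238.0], 3), ([370.0, 237.3], 17), ([353.0, 242.5], 4), ([381.0, 242.5], 6), ([274.5, 242.0], 2), ([278.0, 243.0], 1), ([302.0, 243.0], 3), ([358.0, 242.0], 1), ([287.5, 244.0], 2), ([306.0, 247.0], 3), ([316.1, 254.5], 147), ([314.5, 248.0], 2), ([317.0, 249.0], 1), ([320.0, 249.0], 3), ([351.8, 251.4], 8), ([380.0, 251.0], 5), ([332.0, 251.0], 1), ([340.5, 252.0], 4), ([357.0, 254.0], 1), ([379.0, 255.0], 1), ([366.5, 256.0], 2), ([369.0, 256.0], 1), ([374.0, 257.0], 3), ([378.3, 257.7], 3), ([365.0, 261.0], 1)]
side []
(672, 792, 3)
```

View pics/c.png

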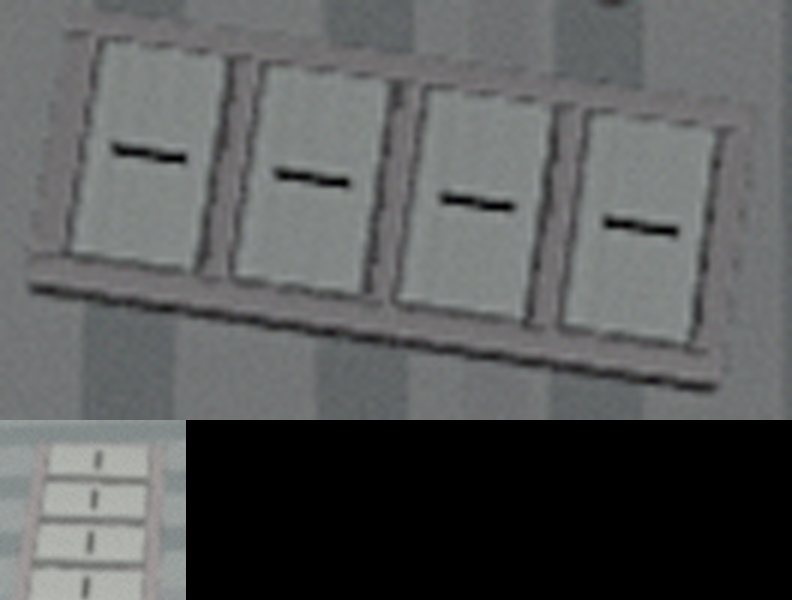

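The crop shows four aluminium covers with their slots running along y. Cover_4 is the leftmost, and the slots are about 27 px apart.

```bash
python3 - <<'E'
from h import *
T=[(288.2,225.2),(315.2,229.2),(342.9,233.3),(370.1,237.3)]
S=[(348.4,227.2),(347.4,240.2),(346,254.8),(344.5,269.5)]
X=np.array([tri(a,b) for a,b in zip(T,S)]); print(X.round(4)); 
for z in (0.033,X[:,2].mean()):
    P=np.array([plane("top",a,z) for a in T]);d=P[0]-P[3]
    print(z,P.round(4).tolist(),np.linalg.norm(d),np.degrees(np.arctan2(-d[0],d[1])))
# heights of others: balm base/top
print(plane("top",(368,188),.067),plane("top",(343,285),.024),plane("top",(304,180),.03),plane("top",(289,176),.03),plane("top",(326,184),.03))
s=ctrl.get_state();import scipy.spatial.transform as t
print(t.Rotation.from_rotvec(s["tool_rot"]).as_matrix().round(4))
E
```

```text
[[ 0.5421  0.08    0.0855]
 [ 0.535   0.0213  0.0856]
 [ 0.5274 -0.0391  0.0852]
 [ 0.5198 -0.0982  0.0867]]
0.033 [[0.5521, 0.0821, 0.033], [0.5443, 0.0208, 0.033], [0.5364, -0.0422, 0.033], [0.5286, -0.104, 0.033]] 0.18761246045263674 -7.168143144305008
0.08574324578618164 [[0.5412, 0.0799, 0.0857], [0.5337, 0.0212, 0.0857], [0.5261, -0.0391, 0.0857], [0.5187, -0.0983, 0.0857]] 0.1796510274189445 -7.16814314430501
[ 0.63435499 -0.09505194  0.067     ] [ 0.41983967 -0.04449676  0.024     ] [0.65983506 0.04904138 0.03      ] [0.66844256 0.08382986 0.03      ] [ 0.65166791 -0.00184187  0.03      ]
[[ 9.366e-01  3.503e-01 -7.000e-04]
 [ 3.503e-01 -9.366e-01  1.600e-03]
 [-1.000e-04 -1.700e-03 -1.000e+00]]
```

Triangulation puts the cover tops at z ≈ 0.0857, with an end-to-end span of 179.7 mm against the expected 180. Holder yaw is −7.2°. I'll turn the tool to match the holder, close the fingers and travel over.

Request:
{"name": "play_rows", "arguments": {
  "increments": [
    [[0, 0, 0, 0, 0, 0.08, -1], [0, 0, 0, 0, 0, 0.16, -1], [0, 0, 0, 0, 0, 0.24, -1], [0, 0, 0, 0, 0, 0.308, -1], [0, 0, 0, 0, 0, 0.308, -1], [0, 0, 0, 0, 0, 0.308, -1]]
  ],
  "squeeze": 10
}}

```text
time: 0.7
position: [0.2276, -0.6087, 0.2918]
tool_rot: [-3.135, 0.194, 0.001]
ft_force: [-0.9, 0.5, -0.5]
grip_width: 0.544
grip_force: 0.0
```

Request:
{"name": "play_rows", "arguments": {
  "increments": [
    [[0.35, -0.35, 0, 0, 0, 0, -1], [0.7, -0.7, 0, 0, 0, 0, -1], [1, -1, 0, 0, 0, 0, -1]]
  ]
}}

```text
time: 1.0
position: [0.3414, -0.5204, 0.2922]
tool_rot: [-3.135, 0.193, -0.001]
ft_force: [0.5, -0.8, -0.9]
grip_width: 0.264
grip_force: 0.0
```

Request:
{"name": "play_rows", "arguments": {
  "increments": [
    [[0.35, -0.35, 0, 0, 0, 0, -1], [0.7, -0.7, 0, 0, 0, 0, -1], [1, -1, 0, 0, 0, 0, -1]]
  ]
}}

```text
time: 1.3
position: [0.4533, -0.4333, 0.2924]
tool_rot: [-3.135, 0.192, -0.001]
ft_force: [0.3, 0.5, -0.6]
grip_width: 0.03
grip_force: 0.0
```

Request:
{"name": "play_rows", "arguments": {
  "increments": [
    [[0, -0.35, 0, 0, 0, 0, -1], [0, -0.7, 0, 0, 0, 0, -1], [0, -1, 0, 0, 0, 0, -1]]
  ]
}}

```text
time: 1.6
position: [0.4643, -0.3341, 0.292]
tool_rot: [-3.135, 0.192, 0.0]
ft_force: [0.6, 0.7, 0.4]
grip_width: 0.009
grip_force: 0.0
```

Request:
{"name": "play_rows", "arguments": {
  "increments": [
    [[0, -0.35, 0, 0, 0, 0, -1], [0, -0.7, 0, 0, 0, 0, -1], [0, -1, 0, 0, 0, 0, -1], [0, -1, 0, 0, 0, 0, -1]]
  ]
}}

```text
time: 2.0
position: [0.4776, -0.2318, 0.2926]
tool_rot: [-3.135, 0.182, -0.001]
ft_force: [0.3, -0.6, -0.6]
grip_width: 0.007
grip_force: 0.0
```

Request:
{"name": "play_rows", "arguments": {
  "increments": [
    [[-0.04, -0.35, 0, 0, 0, 0, -1], [-0.04, -0.7, 0, 0, 0, 0, -1], [-0.04, -1, 0, 0, 0, 0, -1]]
  ]
}}

```text
time: 2.3
position: [0.4849, -0.1365, 0.2923]
tool_rot: [3.135, -0.195, 0.0]
ft_force: [0.7, -0.2, 0.6]
grip_width: 0.009
grip_force: 0.0
```

Request:
{"name": "play_rows", "arguments": {
  "increments": [
    [[0, -0.2, 0.2, 0, 0, 0, -1], [0, -0.38, 0.5, 0, 0, 0, -1], [0, -0.38, 0.8, 0, 0, 0, -1], [0, -0.38, 1, 0, 0, 0, -1], [0, -0.38, 1, 0, 0, 0, -1], [0, -0.38, 1, 0, 0, 0, -1]]
  ]
}}

```text
time: 2.9
position: [0.4898, -0.1003, 0.1926]
tool_rot: [3.135, -0.198, 0.0]
ft_force: [0.5, 0.2, 1.4]
grip_width: 0.004
grip_force: 0.0
```

```bash
python3 - <<'E'
from h import *
a=ctrl.get_image("top")[:,:,::-1];b=ctrl.get_image("side")[:,:,::-1]
a=cv2.resize(a[180:300,250:410],None,fx=3,fy=3,interpolation=2);b=cv2.resize(b[190:310,280:400],None,fx=2.6,fy=3,interpolation=2)
cv2.imwrite("pics/p1.png",np.hstack([a,b])[:,:800])
s=ctrl.get_state();print(s["position"],s["ft_force"],s["joint_positions"].round(2));p=s["position"]-[0,0,.07];print(p,proj("top",p),proj("side",p))
E
```

```text
[ 0.49060115 -0.10033417  0.19373622] [0.24399807 0.12636441 0.59757903] [ 0.54  0.1  -0.41  1.93  0.04  1.12 -1.58]
[ 0.49060115 -0.10033417  0.12373622] [372.97958326 247.22715271] [330.22799581 256.22473346]
```

View pics/p1.png

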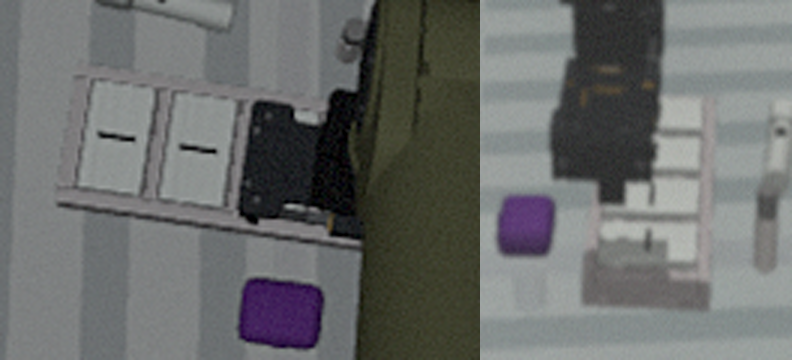

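The fingers are over the front of cover_1: the tip projects to (330,256) in the side view and appears there. The nearest obstacles are well clear. I'll descend to just above the cover.

Request:
{"name": "play_rows", "arguments": {
  "increments": [
    [[0, -0.05, 0.15, 0, 0, 0, -1], [0, -0.05, 0.28, 0, 0, 0, -1], [0, -0.05, 0.34, 0, 0, 0, -1], [0, -0.05, 0.34, 0, 0, 0, -1], [0, -0.05, 0.34, 0, 0, 0, -1]]
  ]
}}

```text
time: 3.5
position: [0.4905, -0.095, 0.1585]
tool_rot: [3.135, -0.198, 0.001]
ft_force: [-0.6, -0.3, 0.4]
grip_width: 0.006
grip_force: 0.0
```

Request:
{"name": "play_rows", "arguments": {
  "increments": [
    [[0, 0, 0.01, 0, 0, 0, -1], [0, 0, 0.01, 0, 0, 0, -1]]
  ]
}}

```text
time: 3.7
position: [0.4905, -0.0949, 0.1576]
tool_rot: [3.135, -0.198, 0.001]
ft_force: [-0.3, -0.4, -0.5]
grip_width: 0.003
grip_force: 0.0
```

Request:
{"name": "play_rows", "arguments": {
  "increments": [
    [[0, 0, 0.01, 0, 0, 0, -1], [0, 0, 0.01, 0, 0, 0, -1]]
  ]
}}

```text
time: 3.9
position: [0.4903, -0.0948, 0.1563]
tool_rot: [3.135, -0.198, 0.0]
ft_force: [0.4, -0.1, -0.6]
grip_width: 0.006
grip_force: 0.0
```

Request:
{"name": "play_rows", "arguments": {
  "increments": [
    [[0, 0, 0.01, 0, 0, 0, -1], [0, 0, 0.01, 0, 0, 0, -1]]
  ]
}}

```text
time: 4.1
position: [0.4902, -0.0948, 0.1551]
tool_rot: [3.135, -0.198, -0.0]
ft_force: [0.7, 0.5, 0.8]
grip_width: 0.003
grip_force: 0.1
```

Request:
{"name": "play_rows", "arguments": {
  "increments": [
    [[0, 0, 0.007, 0, 0, 0, -1], [0, 0, 0.007, 0, 0, 0, -1]]
  ]
}}

```text
time: 4.3
position: [0.4903, -0.0948, 0.1545]
tool_rot: [3.135, -0.198, -0.0]
ft_force: [-0.5, 0.4, 0.0]
grip_width: 0.006
grip_force: 0.1
```

Request:
{"name": "play_rows", "arguments": {
  "increments": [
    [[0, 0, 0.007, 0, 0, 0, -1], [0, 0, 0.007, 0, 0, 0, -1]]
  ]
}}

```text
time: 4.5
position: [0.4903, -0.0948, 0.1538]
tool_rot: [3.135, -0.198, -0.0]
ft_force: [0.2, -0.4, 0.1]
grip_width: 0.005
grip_force: 0.1
```

Request:
{"name": "play_rows", "arguments": {
  "increments": [
    [[0, 0, 0.007, 0, 0, 0, -1], [0, 0, 0.007, 0, 0, 0, -1]]
  ]
}}

```text
time: 4.7
position: [0.4902, -0.0948, 0.153]
tool_rot: [3.135, -0.198, -0.0]
ft_force: [-0.7, 0.5, 0.4]
grip_width: 0.005
grip_force: 0.1
```

Request:
{"name": "play_rows", "arguments": {
  "increments": [
    [[0, 0, 0.006, 0, 0, 0, -1], [0, 0, 0.006, 0, 0, 0, -1]]
  ]
}}

```text
time: 4.9
position: [0.4903, -0.0948, 0.1525]
tool_rot: [3.135, -0.198, -0.0]
ft_force: [-0.9, 0.4, 0.7]
grip_width: 0.006
grip_force: 0.2
```

```bash
python3 - <<'E'
from h import *
b=ctrl.get_image("side")[:,:,::-1]
o=cv2.imread("pics/side0.png")
f=lambda i:cv2.resize(i[215:305,305:385],None,fx=5,fy=5,interpolation=2)
cv2.imwrite("pics/p2.png",np.hstack([f(b),f(o)])[:,:800])
s=ctrl.get_state();print(s["position"],s["ft_force"])
E
```

```text
[ 0.49029039 -0.09479035  0.15251966] [ 0.455881    0.28064725 -0.71757421]
```

View pics/p2.png

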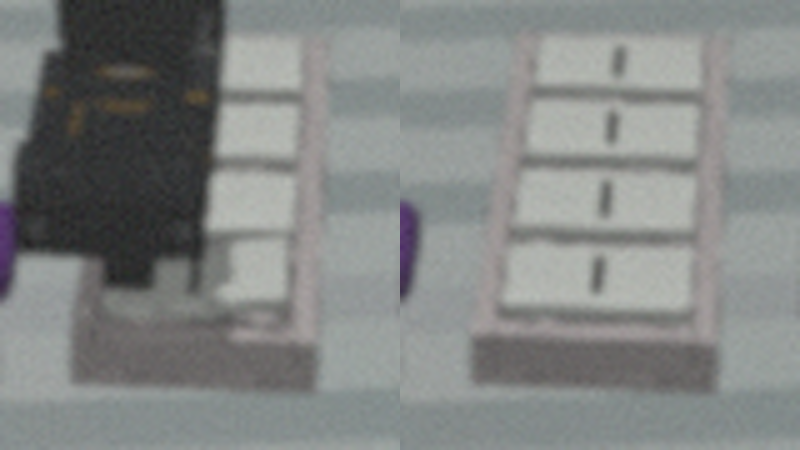

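Cover_1 gives no resistance about 3 mm below its expected top, and its back edge looks slightly raised at crop (290,235). I'll press cover_2 for comparison.

Request:
{"name": "play_rows", "arguments": {
  "increments": [
    [[0, 0, -0.1, 0, 0, 0, -1], [0, 0, -0.15, 0, 0, 0, -1], [0, -0.3, -0.15, 0, 0, 0, -1], [0, -0.6, -0.15, 0, 0, 0, -1], [0, -0.6, -0.05, 0, 0, 0, -1], [0, -0.6, -0.05, 0, 0, 0, -1], [0, -0.6, -0.05, 0, 0, 0, -1]]
  ]
}}

```text
time: 5.65
position: [0.4977, -0.0363, 0.1576]
tool_rot: [3.135, -0.199, -0.001]
ft_force: [0.4, -0.6, -1.3]
grip_width: 0.003
grip_force: 0.0
```

Request:
{"name": "play_rows", "arguments": {
  "increments": [
    [[0, 0, 0.01, 0, 0, 0, -1], [0, 0, 0.01, 0, 0, 0, -1]]
  ]
}}

```text
time: 5.85
position: [0.4979, -0.0362, 0.1567]
tool_rot: [3.135, -0.2, 0.0]
ft_force: [-0.4, -1.0, -0.3]
grip_width: 0.006
grip_force: 0.0
```

Request:
{"name": "play_rows", "arguments": {
  "increments": [
    [[0, 0, 0.01, 0, 0, 0, -1], [0, 0, 0.01, 0, 0, 0, -1]]
  ]
}}

```text
time: 6.05
position: [0.4978, -0.0356, 0.1555]
tool_rot: [3.135, -0.199, -0.0]
ft_force: [-0.7, -0.1, -0.1]
grip_width: 0.007
grip_force: 0.0
```

Request:
{"name": "play_rows", "arguments": {
  "increments": [
    [[0, 0, 0.007, 0, 0, 0, -1], [0, 0, 0.007, 0, 0, 0, -1]]
  ]
}}

```text
time: 6.25
position: [0.4979, -0.0354, 0.155]
tool_rot: [3.135, -0.198, 0.0]
ft_force: [-0.2, -0.5, 1.8]
grip_width: 0.007
grip_force: 0.7
```

Request:
{"name": "play_rows", "arguments": {
  "increments": [
    [[0, 0, 0.006, 0, 0, 0, -1], [0, 0, 0.006, 0, 0, 0, -1]]
  ]
}}

```text
time: 6.45
position: [0.4979, -0.0354, 0.1544]
tool_rot: [3.135, -0.198, 0.0]
ft_force: [-0.9, -0.1, 2.7]
grip_width: 0.006
grip_force: 1.5
```

Request:
{"name": "play_rows", "arguments": {
  "increments": [
    [[0, 0, 0.006, 0, 0, 0, -1], [0, 0, 0.006, 0, 0, 0, -1]]
  ]
}}

```text
time: 6.65
position: [0.4979, -0.0354, 0.1539]
tool_rot: [3.135, -0.198, 0.0]
ft_force: [-1.7, -0.7, 4.8]
grip_width: 0.005
grip_force: 2.4
```

Cover_2 touched at TCP z ≈ 0.1552 and pushed back with 4.8 N by 1.3 mm, so it is sound. Cover_1 gave no force 2.7 mm below that height, so it is the rocking one. I'll move to the middle of cover_1 and press.

Request:
{"name": "play_rows", "arguments": {
  "increments": [
    [[0, 0, -0.1, 0, 0, 0, -1], [0, 0, -0.15, 0, 0, 0, -1], [0.14, 0.3, -0.15, 0, 0, 0, -1], [0.285, 0.6, -0.15, 0, 0, 0, -1], [0.285, 0.6, -0.15, 0, 0, 0, -1], [0.285, 0.6, -0.03, 0, 0, 0, -1], [0.285, 0.6, -0.03, 0, 0, 0, -1], [0.285, 0.6, -0.03, 0, 0, 0, -1]]
  ]
}}

```text
time: 7.45
position: [0.518, -0.097, 0.156]
tool_rot: [-3.135, 0.195, 0.002]
ft_force: [-0.1, 0.4, 1.4]
grip_width: 0.007
grip_force: 0.0
```

Request:
{"name": "play_rows", "arguments": {
  "increments": [
    [[0, 0, 0.01, 0, 0, 0, -1], [0, 0, 0.02, 0, 0, 0, -1], [0, 0, 0.02, 0, 0, 0, -1], [0, 0, 0.02, 0, 0, 0, -1]]
  ]
}}

```text
time: 7.85
position: [0.5185, -0.0976, 0.155]
tool_rot: [-3.135, 0.197, 0.001]
ft_force: [-2.6, 2.7, 4.4]
grip_width: 0.007
grip_force: 2.5
```

Request:
{"name": "play_rows", "arguments": {
  "increments": [
    [[0, 0, 0.01, 0, 0, 0, -1], [0, 0, 0.01, 0, 0, 0, -1], [0, 0, 0.01, 0, 0, 0, -1]]
  ]
}}

```text
time: 8.15
position: [0.5186, -0.0976, 0.1548]
tool_rot: [-3.135, 0.197, 0.0]
ft_force: [-4.4, 2.4, 10.1]
grip_width: 0.007
grip_force: 5.1
```

Resistance is stiff, at 10 N with almost no travel, which is the rib's friction. That confirms cover_1, so I'll press on.

Request:
{"name": "play_rows", "arguments": {
  "increments": [
    [[0, 0, 0.01, 0, 0, 0, -1], [0, 0, 0.02, 0, 0, 0, -1], [0, 0, 0.02, 0, 0, 0, -1], [0, 0, 0.02, 0, 0, 0, -1]]
  ]
}}

```text
time: 8.55
position: [0.5186, -0.0976, 0.1531]
tool_rot: [-3.135, 0.197, 0.0]
ft_force: [-4.7, 3.3, 11.7]
grip_width: 0.007
grip_force: 6.0
```

Request:
{"name": "play_rows", "arguments": {
  "increments": [
    [[0, 0, 0.01, 0, 0, 0, -1], [0, 0, 0.02, 0, 0, 0, -1], [0, 0, 0.02, 0, 0, 0, -1], [0, 0, 0.02, 0, 0, 0, -1]]
  ]
}}

```text
time: 8.95
position: [0.5186, -0.0976, 0.1511]
tool_rot: [-3.135, 0.197, 0.0]
ft_force: [-4.5, 2.9, 11.5]
grip_width: 0.008
grip_force: 6.0
```

Request:
{"name": "play_rows", "arguments": {
  "increments": [
    [[0, 0, 0.01, 0, 0, 0, -1], [0, 0, 0.02, 0, 0, 0, -1], [0, 0, 0.02, 0, 0, 0, -1], [0, 0, 0.02, 0, 0, 0, -1]]
  ]
}}

```text
time: 9.35
position: [0.5186, -0.0976, 0.1491]
tool_rot: [-3.135, 0.197, 0.001]
ft_force: [-5.2, 2.8, 11.7]
grip_width: 0.008
grip_force: 6.2
```

Request:
{"name": "play_rows", "arguments": {
  "increments": [
    [[0, 0, 0.01, 0, 0, 0, -1], [0, 0, 0.01, 0, 0, 0, -1], [0, 0, 0.01, 0, 0, 0, -1]]
  ]
}}

```text
time: 9.65
position: [0.5186, -0.0976, 0.1491]
tool_rot: [3.135, -0.197, -0.001]
ft_force: [-7.9, 3.2, 17.9]
grip_width: 0.008
grip_force: 9.3
```

Request:
{"name": "play_rows", "arguments": {
  "increments": [
    [[0, 0, 0.01, 0, 0, 0, -1], [0, 0, 0.01, 0, 0, 0, -1], [0, 0, 0.01, 0, 0, 0, -1]]
  ]
}}

```text
time: 9.95
position: [0.5186, -0.0975, 0.149]
tool_rot: [3.135, -0.197, -0.001]
ft_force: [-9.5, 3.4, 24.0]
grip_width: 0.009
grip_force: 12.4
```

The cover bottomed out 6.1 mm down, with 24 N against the ledges. I'll retract straight up, move away and check.

Request:
{"name": "play_rows", "arguments": {
  "increments": [
    [[0, 0, -0.03, 0, 0, 0, -1], [0, 0, -0.1, 0, 0, 0, -1], [0, 0, -0.4, 0, 0, 0, -1], [0, 0, -0.7, 0, 0, 0, -1], [0, 0, -1, 0, 0, 0, -1]]
  ]
}}

```text
time: 10.45
position: [0.5184, -0.0986, 0.2464]
tool_rot: [3.135, -0.198, -0.001]
ft_force: [0.6, -0.6, 0.0]
grip_width: 0.002
grip_force: 0.0
```

Request:
{"name": "play_rows", "arguments": {
  "increments": [
    [[0, 0.35, -0.3, 0, 0, 0, -1], [0, 0.7, -0.4, 0, 0, 0, -1], [0, 1, -0.4, 0, 0, 0, -1]]
  ]
}}

```text
time: 10.75
position: [0.5066, -0.2, 0.2881]
tool_rot: [3.133, -0.199, 0.007]
ft_force: [0.5, 0.2, -0.4]
grip_width: 0.005
grip_force: 0.0
```

Request:
{"name": "play_rows", "arguments": {
  "increments": [
    [[-0.2, 0.35, 0, 0, 0, 0, -1], [-0.4, 0.7, 0, 0, 0, 0, -1], [-0.5, 1, 0, 0, 0, 0, -1], [-0.5, 1, 0, 0, 0, 0, -1], [-0.5, 1, 0, 0, 0, 0, -1]]
  ]
}}

```text
time: 11.25
position: [0.4435, -0.2911, 0.2854]
tool_rot: [-3.135, 0.201, 0.0]
ft_force: [0.7, 1.5, 0.2]
grip_width: 0.005
grip_force: 0.0
```

```bash
python3 - <<'E'
from h import *
a=ctrl.get_image("top")[:,:,::-1];b=ctrl.get_image("side")[:,:,::-1]
cv2.imwrite("pics/t3.png",a)
a=cv2.resize(a[150:310,250:410],None,fx=2.6,fy=2.6,interpolation=2);b=cv2.resize(b[210:310,290:380],None,fx=4.16,fy=4.16,interpolation=2)
cv2.imwrite("pics/p3.png",np.hstack([a,b])[:,:800])
print(ctrl.get_state()["time"],ctrl.get_state()["position"])
E
```

```text
11.35 [ 0.44455955 -0.28934504  0.28552798]
```

View pics/p3.png

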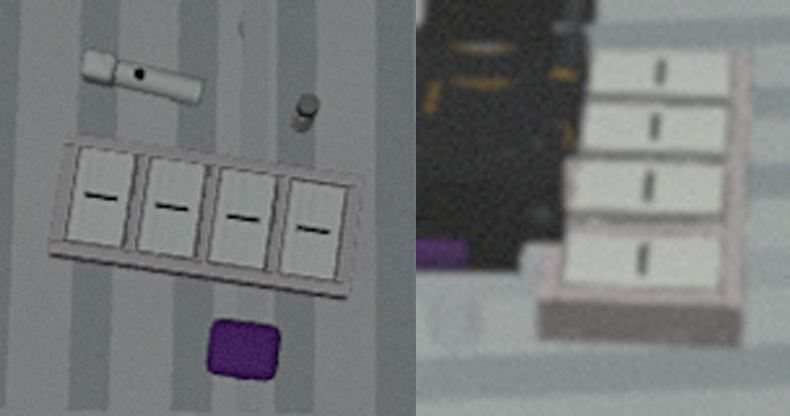

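Cover_1 (top crop (313,230), side crop (643,260)) now lies level and flush, without the shadow gap the others still show. The balm, flashlight and earbuds have not moved. I'm handing in.

```bash
python3 -c "
from bench import ctrl
print(ctrl.close_job())"
```

```text
the job is handed in; nothing more can be done
None
```

Cover_1 was the rocking cover; I pressed it down about 6 mm at its middle until it sat level and flush with the rim, took the hand away and handed the job in at about 11.4 s. Of the sound covers I pressed only cover_2, by 1.3 mm; covers 3 and 4 were not pressed.

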